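# Clamp shut the aquarium filter canister

## Robot

A 7-joint arm with a two-finger parallel gripper is mounted at the origin on the work surface. World frame = base frame: x ahead of the robot, y to its left, z up, the work surface at z = 0. Lengths are in m, angles in rad, forces in N, time in s.
With the tool pointing down it reaches from about 0.4 to 0.925 m from the base axis. Payload 4.1 kg.
Tool frame: the origin (TCP) lies between the finger pads; the fingertips stand 17 mm ahead of it and the grasp point (between the pads) lies 2 mm behind it; z points along the fingers, y is the direction in which the jaws open and shut (so a half turn about z gives the same grasp; the last joint's range is limited). The gripper opens to 85 mm and grips with 20 to 120 N. Pads are 22 mm wide; open, the fingers measure 114 mm over their backs; the gripper's body (76 mm by 85 mm) begins 54 mm behind the grasp point. The pads swing forward as they close: fully open they stand 13 mm farther back than shut.
Start: joints at [-1.433, 0.398, 0.045, 1.537, -0.019, 1.207, -0.051], TCP at [0.152, 0.632, 0.248] pointing down, gripper open.
Joint ranges: [-2.82, 2.82], [-0.49, 2.23], [-1.37, 1.46], [0, 2.46], [-1.36, 4.5], [0.23, 2], [-2.94, 2.94]. Speed limits (rad/s): [2.57, 2.57, 3.14, 3.14, 3.14, 3.14, 3.14].

## Interface

Orientations are given as a rotation vector (axis times angle).
In Python, from rig import env, cams gives the robot as it stands.
- The arm moves only by the tool apply_moves, never from a script. Its argument "motion" is a list that holds one entry, the list of rows, each a list of 5 numbers: the shift along the world's x, y, z in m, then the turn about the world's z in degrees, then the opening, from 0 (shut) to 1 (fully open). In form: [[[tx, ty, tz, twist, grip], ...]]. A call has 1 to 8 rows; each row is the pose to reach, as a shift and turn from the pose commanded when the call began; what a row does not reach only later rows make up. A row lasts 1/12 s, in which the tool goes at most 41.7 mm and 7.16 degrees, less where a joint would pass 70% of its speed; a pose out of reach is approached as far as the arm can. A call with a gripper value outside its range is refused whole. The fingers move at their own pace and stop on an object; "grip_force" is the grip in N (left out, the last holds). Time passes only in rows, so rows that repeat a pose let the fingers close. It gives the time, the measured TCP pose, the force and the opening at its end, in the units of the state.
- env.observe(): the state, without advancing time (a new reading comes with each control period).
- cams.get_image(name): name is "side" or "top"; returns the picture (420x560x3 uint8, red, green, blue); there is no depth.
- cams.calibration(name): a dict with "mtx" (3x3 intrinsics, pixels), "dist" ([k1, k2, p1, p2, k3] as OpenCV has them; the pictures are not rectified), "R" (3x3) and "t" (3): a world point X has camera coordinates R X + t. Camera axes: x right, y down, z forward; pixel columns grow to the right and rows downward; lengths in m; the calibration is good to about 2 mm. A picture is of the moment at which its call begins. calibration takes no time and is no camera call.
- env.close_job(): hands the job in, once; it reports no verdict.
Trained networks look in the newest picture that a camera, given by its name, has taken for a name from the list of things; names that differ only in an ending like _2 or _b are one class to them, and where a whole thing is asked for, a point or a joint stands for the part that bears it (a point fixed in the world has none). Each returns a list of dicts, best first, with "confidence" (0 to 1); they miss things now and then, are a little off and sometimes report something else, mostly with a low value. They report only what shows in the picture. A call takes as long as a camera call.
- cams.spot_in(camera, label): "at" ([x, y, z] in m, in the coordinates of the camera as it stood for that picture, good to about 4 mm: the middle of the surface that is visible of it).
- cams.trace(camera, label): "pixels" (420x560 bool, what is visible of it).
- cams.tip_of(camera, label): "at" ([x, y, z] in m, in the coordinates of the camera as it stood for that picture, good to about 4 mm: a listed point, or the origin of a listed thing).
The state is a dict: "time": time; "qpos": joint angles; "dq": joint speeds; "effort": joint torques, N m; "tcp_pos": TCP position; "tool_rot": TCP orientation; "contact_force": force on the tool from outside, world axes, zero at the start; "ft_torque": the same for the moment, N m; "gripper_width": opening from 0.0 (shut) to 1.0 (fully open).
Only numpy, scipy, OpenCV 4.12 (cv2) and the standard library are available. Lean on these libraries where they do the work, as an engineer would, in place of code of your own. Each camera call takes 0.05 s, during which the arm holds its last target.

## Task

The filter canister has been cleaned and stands open. Swing its lid down onto the gasket, then push the latch's loose wire loop over the keeper hook on the front of the lid, and then press the lever all the way down so that the latch snaps over and holds the lid tight by itself. Leave the other things on the counter where they stand.

Things in the scene. Friction and masses are not known exactly. Their poses are not given: they have to be found in the camera images.
- canister: Box-shaped black filter canister, fixed: 170 mm deep (x), 200 wide (y), open rim 150 high. Origin at the centre of its underside. Its -x side is the front (towards the robot at yaw 0) and carries the latch at mid-width; +z up. Lid hinge axis: along y at (85, 0, 150) mm. Four things stand about it; none may be moved.
- lid (a joint): Angle of the grey lid (rad): grows as its front rises, 0 = tight, limit 1.2. Stiff hinge: stays where left; its front needs 1 to 2 N to push down. Near shut it meets a springy gasket and rests about 0.03 to 0.044 open; only the latch holds it at 0 (gasket then pushes about 25 N). Past 0 it can go 0.012 further.
- lid_front (a point): Point on the lid's flat top, mid-width, 165 mm from the hinge axis: push the lid here. Axes turn with the lid, parallel to the canister's at 0. The lid is 35 mm thick, 216 wide; its underside is level with the hinge; its front edge is 29 mm in front of this point (24 past the canister's front wall). Two hose stubs stand 40 mm above the top on the rear half.
- keeper (a point): Where the centre of the loop's bar lies when hooked, in a steel J-hook 32 mm wide (y) on the lid's front face. The face is 6 mm behind it (+x); the hook's ledge is 3.5 mm below it; its upturned lip starts 5 mm in front (-x), is 5 mm thick and rises 3.5 mm above it. Axes turn with the lid, parallel to the canister's at 0.
- lever (a joint): Angle of the latch lever (rad): 0 = fully down (handle 62 degrees below level, pointing outwards, canister -x), grows as it rises: level at 1.08, limit 2.2; starts at 1.76 to 2.01. Stays where left (0.08 N m friction). With the loop hooked it springs back up unless pressed over centre, below about 0.08; that takes up to about 8 N at its end.
- lever_pivot (a point): Pivot axis of the lever (along canister y): 30 mm in front of the canister's front wall, 119 mm above the counter, mid-width. The handle is a flat steel plate 34 mm wide and 5 mm thick that runs straight from here to lever_end.
- lever_end (a point): Middle of the lever's free end (a rolled edge, 9 mm thick), 75 mm from the pivot.
- bail (a joint): Angle of the steel wire loop (bail) relative to the lever (rad): starts at its stop 2.18, leaning out from the lid 10 to 24 degrees from vertical; less swings it towards the lid. It swings freely on a pin 20 mm from the lever pivot (35 degrees below the handle's direction). Once past vertical it falls against the lid's front and stays there while the lever is pressed. About 0 when closed.
- bail_bar (a point): Centre of the loop's cross bar: 7 mm thick, 48 mm long along canister y, 60 mm from the loop's pin; the side wires are 24 mm either side of the middle. At the start lever angles, with the lid down on the gasket, the bar passes over the keeper's lip with about 4 to 9 mm to spare.
- bail_tab (a point): Middle of the upper edge of the loop's finger tab: a plate 44 mm wide (y), 18 mm high, 3 mm thick, on top of the bar, flared 25 degrees outwards (away from the lid). A good place to push the loop towards the lid.
- additive_bottle: Bystander: upright white bottle, 56 mm diameter, 190 mm tall; origin at the centre of its underside. Not to be moved.
- gravel_jar: Bystander: upright amber glass jar, 68 mm diameter, 110 mm tall; origin at the centre of its underside. Not to be moved.
- food_tub: Bystander: upright yellow tub with white lid, 66 mm diameter, 120 mm tall; origin at the centre of its underside. Not to be moved.
- stone: Bystander: flat round stone, 84 mm across, 38 mm high, lying on the counter; origin at the centre of its underside. Not to be moved.

How it is judged:
By the outcome, as a careful person would: the job done as asked, in the order asked, and still so for the second after the job is handed in, with the robot touching nothing.
It also fails if it takes over 56 s, if anything falls off the work surface, if the arm or the gripper's body presses on something with over 40 N, if the wrist force passes 120 N, or if a joint passes its speed limit or range.

## Working session

There is one attempt and no reset: what is moved stays moved. The work goes in short steps, Python scripts to look and compute and a tool call to move; the robot and the scene stay as the last step left them, time stands still between calls to the robot, and variables do not carry over. Pictures are saved under pics/ and viewed, and the job is handed in when it is done.

Besides the shell and the picture viewer there is one more tool, called after "Call:" as a command line: name --argument value ..., lists and objects as JSON in quotes. apply_moves: Moves the arm, as the interface text tells. Its arguments: {"type":"object","properties":{"motion":{"type":"array"},"grip_force":{"type":"number"}},"required":["motion"]}

```bash
ls; mkdir -p pics
cat > h.py <<'E'
from rig import env, cams
import numpy as np, cv2
def w(c,p):
    k=cams.calibration(c); return np.array(k["R"]).T@(np.array(p)-np.array(k["t"]))
def snap(c,n):
    im=cams.get_image(c); cv2.imwrite(f'pics/{n}.png',im[:,:,::-1]); return im
def px(c,X):
    k=cams.calibration(c); r=cv2.Rodrigues(np.array(k["R"]))[0]
    return cv2.projectPoints(np.array(X,float).reshape(-1,1,3),r,np.array(k["t"]),np.array(k["mtx"]),np.array(k["dist"]))[0].reshape(-1,2)
def tips(c,names):
    for n in names:
        for d in cams.tip_of(c,n)[:2]: print(c,n,round(d["confidence"],2),np.round(w(c,d["at"]),4))
E
python3 - <<'E'
from h import *
print(env.observe())
for c in("side","top"):
    snap(c,c+"0"); k=cams.calibration(c); print(c,-np.array(k["R"]).T@k["t"],np.array(k["R"])[2])
    tips(c,["canister","lid_front","keeper","lever_pivot","lever_end","bail_bar","bail_tab","additive_bottle","gravel_jar","food_tub","stone"])
print(env.observe()["time"])
E
```

```text
pics
{'time': 0.0, 'qpos': array([-1.43302503,  0.39919633,  0.04502841,  1.53788309, -0.01870603,
        1.20691694, -0.05070215]), 'dq': array([ 1.10172974e-03, -1.01583994e-03,  2.25604439e-03,  5.25266629e-04,
       -5.06322802e-04,  3.26688856e-04, -4.17796866e-05]), 'effort': array([ 2.29296265e-04, -4.75115919e+01,  1.36456501e+00, -2.54223454e+01,
        1.15531910e-02,  9.67389671e-03,  8.65861153e-06]), 'tcp_pos': array([0.15229686, 0.63127986, 0.24725916]), 'tool_rot': array([-3.70862840e-01, -3.11951819e+00,  3.10916601e-03]), 'contact_force': array([-0.30837202, -0.16872354, -0.51593374]), 'ft_torque': array([-0.02019953, -0.00208033,  0.00657212]), 'gripper_width': 1.0013212454010574}
side [-0.03783174 -0.65120028  0.7782262 ] [ 0.56613848  0.59274538 -0.57283517]
side canister 0.69 [0.6425 0.0199 0.0035]
side canister 0.58 [0.5041 0.2331 0.0012]
side lid_front 0.81 [0.6213 0.0242 0.2741]
side keeper 0.64 [0.5735 0.0331 0.2758]
side lever_pivot 0.87 [0.5383 0.0363 0.1211]
side lever_end 0.77 [0.4814 0.05   0.1685]
side bail_bar 0.63 [0.4918 0.0476 0.1776]
side bail_tab 0.47 [0.4794 0.044  0.1908]
side food_tub 0.92 [ 0.474  -0.1264 -0.0027]
side stone 0.74 [ 0.616  -0.149   0.0048]
side stone 0.69 [0.4799 0.0446 0.1928]
top [0.52282079 0.03166414 1.28287713] [ 0.08112393  0.01131273 -0.99663982]
top canister 0.68 [0.4793 0.0445 0.1888]
top lid_front 0.71 [0.6227 0.0205 0.2676]
top keeper 0.78 [0.5719 0.0331 0.2722]
top lever_pivot 0.63 [0.5336 0.0356 0.1135]
top lever_end 0.93 [0.4811 0.0451 0.1666]
top bail_bar 0.6 [0.4942 0.0454 0.1779]
top bail_tab 0.58 [0.4816 0.0478 0.1894]
top additive_bottle 0.77 [ 0.4997  0.2351 -0.0009]
top gravel_jar 0.74 [ 0.7104  0.1861 -0.0013]
top food_tub 0.56 [ 4.745e-01 -1.255e-01 -2.000e-04]
top food_tub 0.2 [0.5342 0.0349 0.1147]
top stone 0.59 [ 6.185e-01 -1.492e-01 -4.000e-04]
1.2
```

View pics/side0.png

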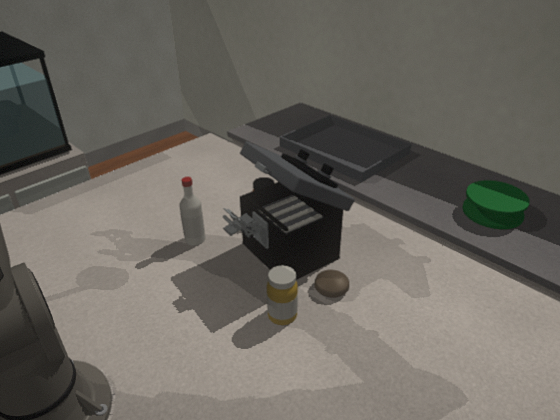

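View pics/top0.png

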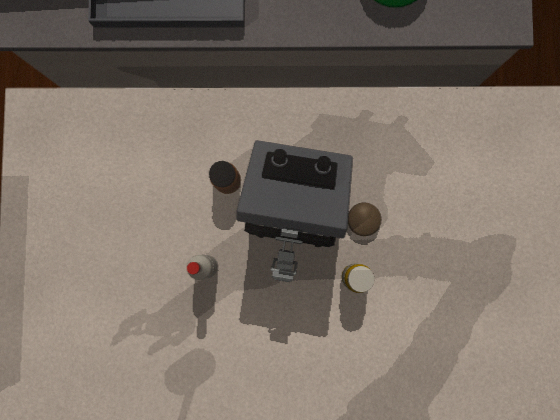

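```bash
cat > fit.py <<'E'
from h import *
from scipy.optimize import least_squares
def can2w(p,X):
    x,y,t=p[:3];c,s=np.cos(t),np.sin(t); X=np.array(X)
    return np.array([x+c*X[0]-s*X[1],y+s*X[0]+c*X[1],X[2]])
def pts(p):
    # p: x,y,yaw,lid,lever,bailtilt(out),zk
    a,L,b,zk=p[3:7]
    def lid(u,v): return (.085-u*np.cos(a)-v*np.sin(a)*-0-0+ (v*np.sin(a)),0,.15+u*np.sin(a)+v*np.cos(a))
    h=L-np.radians(62); P=np.array([-.115,0,.119])
    end=P+.075*np.array([-np.cos(h),0,np.sin(h)])
    g=h-np.radians(35); pin=P+.02*np.array([-np.cos(g),0,np.sin(g)])
    d=np.array([-np.sin(b),0,np.cos(b)]);n=np.array([-np.cos(b),0,-np.sin(b)])
    bar=pin+.06*d; tab=bar+.018*(d*np.cos(.436)+n*np.sin(.436))
    q=dict(canister=(0,0,0),lid_front=lid(.165,.035),keeper=lid(.2,zk),lever_pivot=P,lever_end=end,bail_bar=bar,bail_tab=tab)
    return {k:can2w(p,v) for k,v in q.items()}
p0=[.645,.018,-.17,.55,1.83,.25,.01]
def fit(obs,p0=p0,free=range(7)):
    free=list(free);p0=np.array(p0,float)
    def f(z):
        p=p0.copy();p[free]=z;q=pts(p)
        return np.concatenate([q[k]-o for k,o in obs])/.004
    r=least_squares(f,p0[free],loss='soft_l1'); p=p0.copy();p[free]=r.x;return p,r
def obs_now(names,cs=("side","top"),ref=None,tol=.04):
    o=[]
    for c in cs:
        cams.get_image(c)
        for n in names:
            for d in cams.tip_of(c,n):
                X=w(c,d["at"])
                if ref is None or np.linalg.norm(X-ref[n])<tol: o.append((n,X));break
    return o
E
python3 - <<'E'
from fit import *
s="""canister .6425 .0199 .0035
lid_front .6213 .0242 .2741
keeper .5735 .0331 .2758
lever_pivot .5383 .0363 .1211
lever_end .4814 .05 .1685
bail_bar .4918 .0476 .1776
bail_tab .4794 .044 .1908
lid_front .6227 .0205 .2676
keeper .5719 .0331 .2722
lever_pivot .5336 .0356 .1135
lever_end .4811 .0451 .1666
bail_bar .4942 .0454 .1779
bail_tab .4816 .0478 .1894"""
o=[(l.split()[0],np.array(l.split()[1:],float)) for l in s.split("\n")]
p,r=fit(o);print(p.round(4))
np.save('p.npy',p)
q=pts(p)
for k,v in q.items(): print(k,v.round(4),[np.round((x-v)*1000,1) for n,x in o if n==k])
p2=p.copy();p2[3]=.037
for k,v in pts(p2).items(): print(k,v.round(4))
for L in(1.5,1.08,.6,.3,0):
    p2[4]=L;print(L,pts(p2)["lever_end"].round(4))
E
```

```text
[ 0.648   0.0189 -0.167   0.6228  1.8167  0.375   0.0062]
canister [0.648  0.0189 0.    ] [array([-5.5,  1. ,  3.5])]
lid_front [0.6198 0.0237 0.2747] [array([ 1.5,  0.5, -0.6]), array([ 2.9, -3.2, -7.1])]
keeper [0.5752 0.0312 0.2717] [array([-1.7,  1.9,  4.1]), array([-3.3,  1.9,  0.5])]
lever_pivot [0.5346 0.038  0.119 ] [array([ 3.7, -1.7,  2.1]), array([-1. , -2.4, -5.5])]
lever_end [0.4798 0.0473 0.1693] [array([ 1.6,  2.7, -0.8]), array([ 1.3, -2.2, -2.7])]
bail_bar [0.4934 0.045  0.1773] [array([-1.6,  2.6,  0.3]), array([0.8, 0.4, 0.6])]
bail_tab [0.4805 0.0471 0.1897] [array([-1.1, -3.1,  1.1]), array([ 1.1,  0.7, -0.3])]
canister [0.648  0.0189 0.    ]
lid_front [0.5705 0.032  0.1911]
keeper [0.535  0.038  0.1636]
lever_pivot [0.5346 0.038  0.119 ]
lever_end [0.4798 0.0473 0.1693]
bail_bar [0.4934 0.045  0.1773]
bail_tab [0.4805 0.0471 0.1897]
1.5 [0.4671 0.0494 0.1494]
1.08 [0.4607 0.0505 0.1188]
0.6 [0.4691 0.0491 0.0842]
0.3 [0.4822 0.0469 0.0661]
0 [0.4999 0.0439 0.0528]
```

Call:
apply_moves --motion '[[[0.01, -0.02, 0.04, 0, 0], [0.03, -0.04, 0.08, 0, 0], [0.06, -0.06, 0.11, 0, 0], [0.09, -0.08, 0.13, 0, 0], [0.12, -0.1, 0.14, 0, 0], [0.15, -0.12, 0.15, 0, 0], [0.18, -0.14, 0.15, 0, 0], [0.21, -0.16, 0.15, 0, 0]]]'

```text
time: 1.87
tcp_pos: [0.365, 0.4702, 0.4002]
tool_rot: [0.373, 3.117, 0.004]
contact_force: [0.3, 0.8, 0.0]
gripper_width: -0.001
```

Call:
apply_moves --motion '[[[0.02, -0.035, 0, 1, 0], [0.04, -0.07, 0, 2, 0], [0.06, -0.105, 0, 3, 0], [0.08, -0.14, 0, 4, 0], [0.1, -0.175, 0, 4, 0], [0.12, -0.21, 0, 4, 0], [0.14, -0.245, 0, 4, 0], [0.16, -0.28, 0, 4, 0]]]'

```text
time: 2.53
tcp_pos: [0.5231, 0.19, 0.3987]
tool_rot: [0.262, 3.13, 0.001]
contact_force: [0.5, 0.6, -0.3]
gripper_width: 0.001
```

Call:
apply_moves --motion '[[[0.02, -0.035, -0.01, 0, 0], [0.04, -0.07, -0.02, 0, 0], [0.06, -0.105, -0.03, 0, 0], [0.08, -0.14, -0.04, 0, 0], [0.095, -0.165, -0.05, 0, 0], [0.098, -0.168, -0.06, 0, 0], [0.098, -0.168, -0.07, 0, 0], [0.098, -0.168, -0.075, 0, 0]]]'

```text
time: 3.2
tcp_pos: [0.6197, 0.0248, 0.3216]
tool_rot: [-0.261, -3.128, -0.001]
contact_force: [-0.9, 1.0, 0.1]
gripper_width: 0.002
```

Call:
apply_moves --motion '[[[0, 0, -0.012, 0, 0], [0, 0, -0.024, 0, 0], [-0.005, 0.001, -0.034, 0, 0], [-0.014, 0.002, -0.045, 0, 0], [-0.019, 0.003, -0.052, 0, 0]]]'

```text
time: 3.62
tcp_pos: [0.6009, 0.0289, 0.2705]
tool_rot: [0.258, 3.13, 0.002]
contact_force: [0.8, 0.8, 1.6]
gripper_width: 0.003
```

Call:
apply_moves --motion '[[[-0.006, 0.001, -0.01, 0, 0], [-0.012, 0.002, -0.02, 0, 0], [-0.018, 0.003, -0.03, 0, 0], [-0.022, 0.003, -0.04, 0, 0], [-0.026, 0.003, -0.049, 0, 0], [-0.029, 0.004, -0.057, 0, 0], [-0.03, 0.004, -0.061, 0, 0], [-0.03, 0.004, -0.063, 0, 0]]]'

```text
time: 4.28
tcp_pos: [0.5703, 0.0313, 0.2078]
tool_rot: [-0.261, -3.128, -0.001]
contact_force: [-4.3, 0.8, 6.9]
gripper_width: 0.0
```

Run:
```python
from fit import *
snap("side","side1");snap("top","top1")
p=np.load('p.npy')
p[3]=.04
q=pts(p)
o=obs_now(["lid_front","keeper","bail_tab","bail_bar"],ref=q)
for n,x in o: print(n,x.round(4),((x-q[n])*1000).round(1))
print(env.observe()["contact_force"],env.observe()["tcp_pos"])
```

```text
lid_front [0.5723 0.0338 0.1898] [ 1.6  1.9 -1.7]
keeper [0.5285 0.0381 0.1671] [-6.5  0.2  2.9]
bail_tab [0.4811 0.0448 0.1914] [ 0.6 -2.3  1.7]
bail_bar [0.4908 0.0467 0.175 ] [-2.6  1.7 -2.3]
[-0.02883351 -0.08999873  0.11924642] [0.57148832 0.03082573 0.20833304]
```

View pics/side1.png

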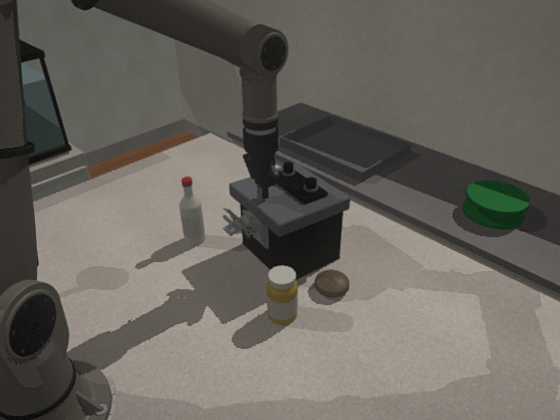

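Call:
apply_moves --motion '[[[0, 0, -0.002, 0, 0], [0, 0, -0.004, 0, 0], [0, 0, -0.005, 0, 0], [0, 0, -0.005, 0, 0]]]'

```text
time: 5.22
tcp_pos: [0.5712, 0.0309, 0.2053]
tool_rot: [-0.262, -3.13, -0.002]
contact_force: [-5.2, -0.2, 11.8]
gripper_width: -0.001
```

Call:
apply_moves --motion '[[[0, 0, 0.03, 0, 0], [0, 0, 0.06, 0, 0], [-0.035, 0.006, 0.065, 0, 0], [-0.07, 0.012, 0.065, 0, 0], [-0.105, 0.018, 0.065, 0, 0], [-0.12, 0.021, 0.065, 0, 0], [-0.12, 0.021, 0.03, 0, 0], [-0.12, 0.021, 0.012, 0, 0]]]'

```text
time: 5.88
tcp_pos: [0.45, 0.0524, 0.2143]
tool_rot: [0.259, 3.131, 0.003]
contact_force: [-0.3, 0.1, -0.6]
gripper_width: 0.001
```

Run:
```python
from fit import *
im=snap("side","side2");
t=snap("top","top2")
v=np.hstack([cv2.resize(im[150:270,190:310],(400,400),interpolation=2),cv2.resize(t[200:320,220:340],(400,400),interpolation=2)])
cv2.imwrite('pics/z2.png',v[:,:,::-1])
p=np.load('p.npy')
p[3]=.04
q=pts(p)
o=obs_now(["lid_front","keeper","bail_tab","bail_bar"],ref=q)
for n,x in o: print(n,x.round(4),((x-q[n])*1000).round(1))
print(env.observe()["contact_force"],env.observe()["tcp_pos"])
```

```text
lid_front [0.573  0.0324 0.1935] [2.4 0.4 1.9]
keeper [0.5312 0.0381 0.1707] [-3.9  0.1  6.5]
bail_tab [0.4803 0.0449 0.1917] [-0.3 -2.3  2. ]
bail_bar [0.4914 0.0466 0.1777] [-2.   1.6  0.4]
lid_front [0.5718 0.0289 0.1891] [ 1.1 -3.  -2.4]
keeper [0.5353 0.0418 0.1697] [0.2 3.8 5.5]
bail_tab [0.4822 0.0466 0.1882] [ 1.7 -0.6 -1.5]
bail_bar [0.4915 0.0476 0.1769] [-1.9  2.6 -0.4]
[1.23203844 0.58770792 0.32810036] [0.45184157 0.05192886 0.21580969]
```

View pics/z2.png

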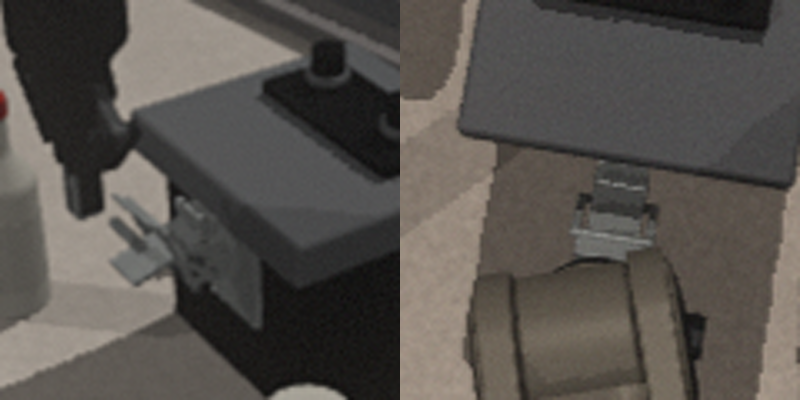

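Call:
apply_moves --motion '[[[0, 0, -0.008, 0, 0], [0, 0, -0.016, 0, 0], [0.01, -0.002, -0.016, 0, 0], [0.018, -0.003, -0.016, 0, 0], [0.026, -0.004, -0.016, 0, 0], [0.034, -0.006, -0.016, 0, 0], [0.042, -0.007, -0.016, 0, 0], [0.048, -0.008, -0.016, 0, 0]]]'

```text
time: 7.15
tcp_pos: [0.5009, 0.0436, 0.1995]
tool_rot: [0.262, 3.13, -0.0]
contact_force: [0.6, -0.4, -0.5]
gripper_width: -0.002
```

```bash
cat > z.py <<'E'
from fit import *
import sys
n=sys.argv[1]
im=snap("side","side"+n);t=snap("top","top"+n)
v=np.hstack([cv2.resize(im[150:270,190:310],(400,400),interpolation=2),cv2.resize(t[200:320,220:340],(400,400),interpolation=2)])
cv2.imwrite(f'pics/z{n}.png',v[:,:,::-1])
for c in ("side","top"): tips(c,sys.argv[2:])
s=env.observe();print(s["time"],s["contact_force"],s["tcp_pos"],s["gripper_width"])
E
python3 z.py 3 bail_tab bail_bar keeper lever_end
```

```text
side bail_tab 0.47 [0.5149 0.0407 0.2003]
side bail_bar 0.43 [0.5189 0.0396 0.1832]
side keeper 0.9 [0.5338 0.0379 0.1699]
side keeper 0.33 [0.481  0.0455 0.1688]
side lever_end 0.57 [0.4793 0.0477 0.172 ]
top bail_tab 0.29 [ 0.7141  0.1867 -0.0044]
top keeper 0.95 [0.5334 0.0403 0.1679]
7.65 [ 0.63280018 -0.2984506  -0.02793021] [0.49919233 0.04400611 0.19938997] 0.0002059037963725776
```

View pics/z3.png

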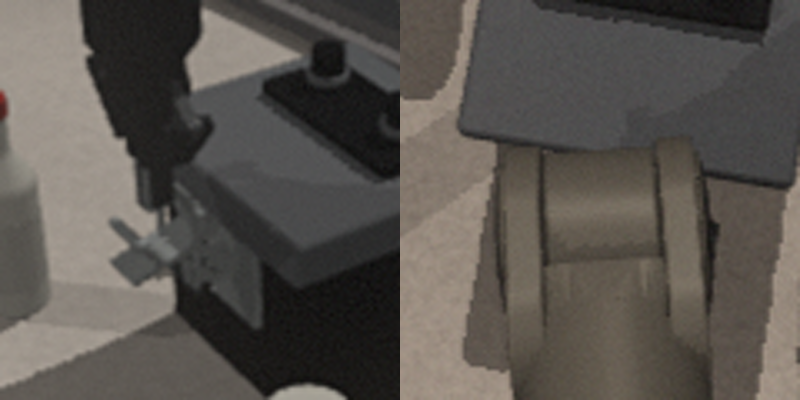

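Call:
apply_moves --motion '[[[0.005, -0.001, 0, 0, 0], [0.01, -0.002, 0, 0, 0], [0.014, -0.002, 0, 0, 0], [0.017, -0.003, 0, 0, 0], [0.019, -0.003, 0, 0, 0]]]'

```text
time: 8.07
tcp_pos: [0.5191, 0.0406, 0.1993]
tool_rot: [0.262, 3.13, -0.0]
contact_force: [-0.2, 0.8, -0.6]
gripper_width: -0.0
```

```bash
python3 z.py 4 bail_tab bail_bar lever_end
```

```text
side bail_tab 0.64 [0.5394 0.0351 0.1952]
side bail_tab 0.57 [5.036e-01 2.346e-01 5.000e-04]
side bail_bar 0.58 [0.5347 0.0412 0.1759]
side lever_end 0.74 [0.4823 0.0465 0.1678]
8.4667 [ 1.24947517 -0.50389047 -0.30507211] [0.5182938  0.04092897 0.19934398] 0.0008435948925028933
```

View pics/z4.png

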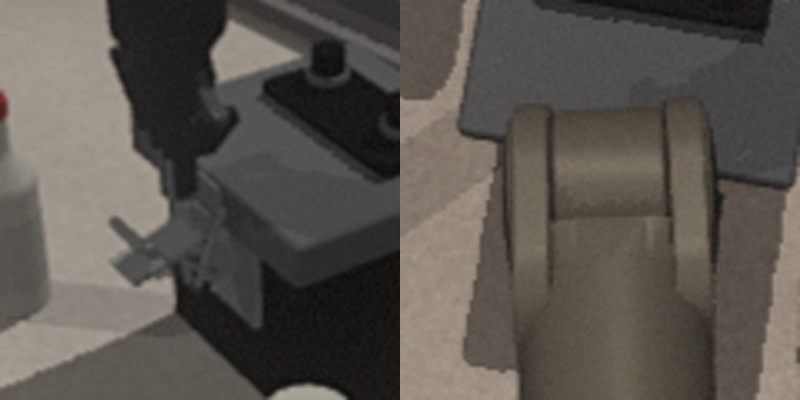

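Call:
apply_moves --motion '[[[-0.012, 0.002, 0, 0, 0], [-0.03, 0.005, 0.01, 0, 0], [-0.05, 0.008, 0.04, 0, 0], [-0.07, 0.011, 0.06, 0, 0], [-0.085, 0.014, 0.06, 7, 0.5], [-0.087, 0.014, 0.06, 14, 1], [-0.087, 0.014, 0.06, 21, 1], [-0.087, 0.014, 0.06, 28, 1]]]'

```text
time: 9.13
tcp_pos: [0.431, 0.055, 0.2597]
tool_rot: [-0.513, 3.098, 0.001]
contact_force: [-0.6, -0.1, -0.4]
gripper_width: 0.566
```

```bash
python3 z.py 5 bail_tab bail_bar lever_end;python3 -c "
from h import *
print(env.observe())"
```

```text
side bail_tab 0.65 [0.5372 0.036  0.1984]
side bail_bar 0.45 [0.537  0.0372 0.1758]
side lever_end 0.78 [0.478  0.0484 0.1691]
top bail_tab 0.51 [0.5372 0.0361 0.195 ]
top bail_bar 0.71 [0.5375 0.0391 0.1744]
top bail_bar 0.18 [0.5332 0.0419 0.1672]
top lever_end 0.74 [0.4795 0.0449 0.1644]
9.5333 [-0.37560324  0.31948203  0.92611017] [0.43147726 0.05485212 0.25927687] 0.9998937192501618
{'time': 9.5333, 'qpos': array([-0.67195047, -0.0123321 ,  0.44584377,  2.01230312,  0.00581226,
        1.14058911,  1.66264558]), 'dq': array([ 0.00140373, -0.00042801,  0.00136276, -0.00097892,  0.00109019,
        0.00060672,  0.00604343]), 'effort': array([-5.59145279e-03, -2.07244188e+01, -1.54719050e-01, -2.47546971e+01,
        1.08456536e-02,  2.67406198e-03, -1.07684929e-02]), 'tcp_pos': array([0.43147726, 0.05485212, 0.25927687]), 'tool_rot': array([ 5.01122612e-01, -3.10119693e+00, -3.77733537e-05]), 'contact_force': array([-0.37560324,  0.31948203,  0.92611017]), 'ft_torque': array([ 0.02875633, -0.01680276,  0.00065451]), 'gripper_width': 0.9998937192501618}
```

View pics/z5.png

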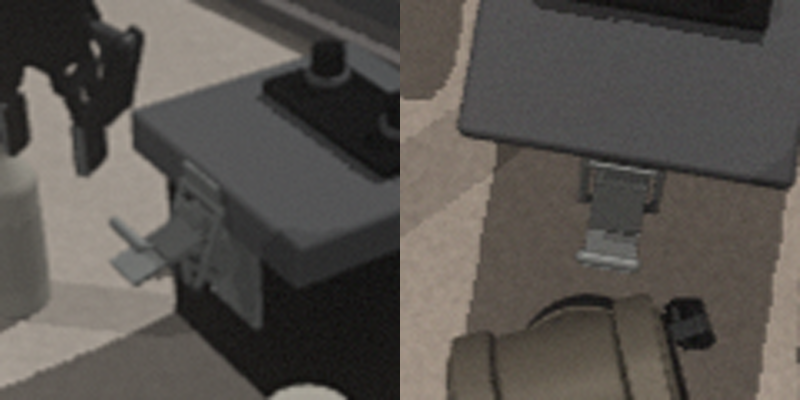

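Call:
apply_moves --motion '[[[0, 0, 0, -7, 1], [0, 0, 0, -14, 1], [0, 0, 0, -21, 1], [0, 0, 0, -28, 1], [0, 0, 0, -35, 1], [0, 0, 0, -42, 1], [0, 0, 0, -49, 1], [0, 0, 0, -56, 1]]]'

```text
time: 10.2
tcp_pos: [0.4315, 0.0549, 0.2593]
tool_rot: [-1.022, -2.971, 0.0]
contact_force: [-0.5, 0.6, 0.3]
gripper_width: 0.999
```

Call:
apply_moves --motion '[[[0, 0, 0, -7, 1], [0, 0, 0, -14, 1], [0, 0, 0, -21, 1], [0, 0, 0, -28, 1], [0, 0, 0, -35, 1], [0, 0, 0, -42, 1], [0, 0, 0, -49, 1], [0, 0, 0, -56, 1]]]'

```text
time: 10.87
tcp_pos: [0.4315, 0.0548, 0.2593]
tool_rot: [2.297, 2.143, -0.0]
contact_force: [-0.5, -0.3, 0.6]
gripper_width: 0.998
```

Call:
apply_moves --motion '[[[0, 0, -0.01, -6, 1], [0, 0, -0.02, -6, 1], [0, 0, -0.02, -6, 1]]]' --grip_force 100

```text
time: 11.12
tcp_pos: [0.4301, 0.0546, 0.2374]
tool_rot: [-2.396, -2.03, 0.006]
contact_force: [-0.1, 0.0, -0.6]
gripper_width: 1.005
```

```bash
python3 z.py 6 bail_bar lever_end;python3 -c "
from h import *
from scipy.spatial.transform import Rotation as R
s=env.observe();print(s['qpos'],R.from_rotvec(s['tool_rot']).as_matrix().round(3))"
```

```text
side bail_bar 0.66 [0.5354 0.0431 0.1741]
side lever_end 0.91 [0.4789 0.0464 0.1685]
top bail_bar 0.55 [0.5368 0.0402 0.1753]
top lever_end 0.68 [0.4796 0.0469 0.1689]
top lever_end 0.42 [0.535  0.037  0.1156]
11.4167 [-0.05899947  0.40119765 -0.00054859] [0.43177658 0.05496781 0.23974851] 1.001296208209188
[-0.65140239  0.0089496   0.43160752  2.03928027 -0.0042507   1.09332045
 -0.38412863] [[ 0.166  0.986  0.001]
 [ 0.986 -0.166  0.   ]
 [ 0.     0.001 -1.   ]]
```

View pics/z6.png

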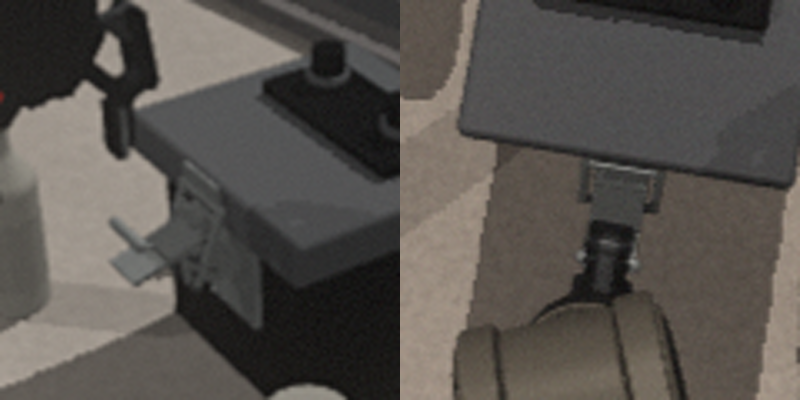

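Call:
apply_moves --motion '[[[0, 0, -0.015, 0, 1], [0, 0, -0.03, 0, 1], [0, 0, -0.042, 0, 1], [0, 0, -0.048, 0, 1], [0, 0, -0.052, 0, 1], [0, 0, -0.054, 0, 1], [0, 0, -0.056, 0, 1]]]'

```text
time: 12.0
tcp_pos: [0.4319, 0.055, 0.1837]
tool_rot: [2.398, 2.028, 0.002]
contact_force: [0.3, 0.7, 0.3]
gripper_width: 0.997
```

```bash
python3 z.py 7 bail_bar lever_end
```

```text
side bail_bar 0.68 [0.5372 0.0427 0.1753]
side lever_end 0.88 [0.4805 0.0459 0.1705]
top bail_bar 0.41 [0.5382 0.0393 0.1766]
top lever_end 0.55 [0.4764 0.0457 0.1666]
12.3 [-0.56780034 -0.00296277  0.49173083] [0.43175609 0.05497655 0.1837446 ] 0.9998587803107273
```

View pics/z7.png

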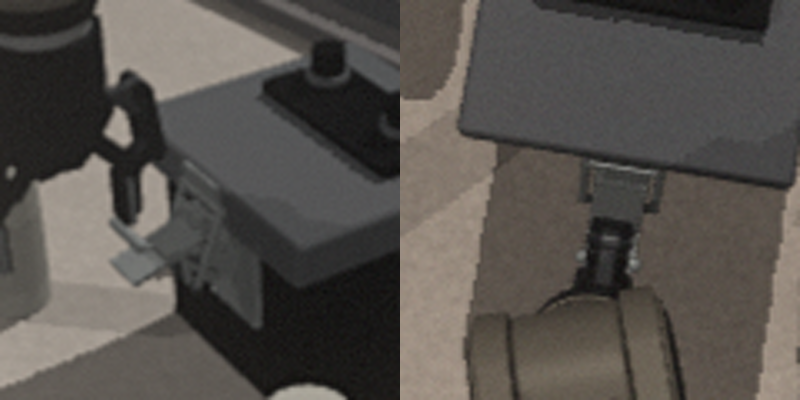

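Call:
apply_moves --motion '[[[0, 0, -0.008, 0, 1], [-0.001, 0, -0.014, 0, 1], [-0.005, 0.001, -0.02, 0, 1], [-0.0095, 0.0016, -0.027, 0, 1], [-0.012, 0.002, -0.033, 0, 1], [-0.0145, 0.0024, -0.039, 0, 1], [-0.017, 0.003, -0.045, 0, 1], [-0.018, 0.003, -0.051, 0, 1]]]'

```text
time: 12.97
tcp_pos: [0.4134, 0.058, 0.1319]
tool_rot: [2.399, 2.028, 0.001]
contact_force: [0.2, 0.2, 2.1]
gripper_width: 1.001
```

```bash
python3 z.py 8 bail_bar lever_end keeper lid_front
```

```text
side bail_bar 0.46 [0.5365 0.0394 0.1625]
side lever_end 0.6 [0.4606 0.047  0.1237]
side lever_end 0.16 [0.5699 0.0322 0.195 ]
side keeper 0.8 [0.5316 0.0395 0.1693]
side lid_front 0.97 [0.5703 0.031  0.1912]
top bail_bar 0.42 [0.5379 0.0414 0.164 ]
top lever_end 0.9 [0.4615 0.0483 0.1198]
top lever_end 0.41 [ 0.4747 -0.1285  0.0019]
top keeper 0.64 [0.5356 0.0357 0.1164]
top keeper 0.55 [0.5318 0.0402 0.1636]
top lid_front 0.84 [0.5715 0.0302 0.1879]
13.4667 [ 0.84987556 -1.33549632 -0.1417962 ] [0.41354296 0.05789985 0.13246179] 1.0009755220597818
```

View pics/z8.png

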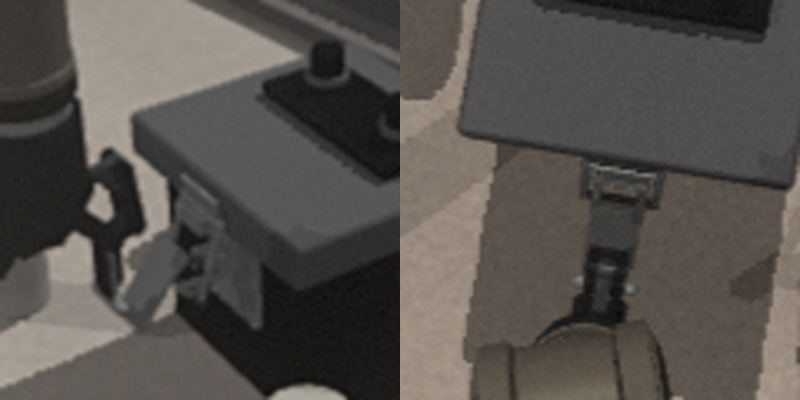

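Call:
apply_moves --motion '[[[-0.001, 0, -0.008, 0, 1], [-0.001, 0, -0.016, 0, 1], [0, 0, -0.024, 0, 1], [0.001, 0, -0.032, 0, 1], [0.004, -0.0005, -0.04, 0, 1], [0.007, -0.001, -0.0485, 0, 1], [0.012, -0.002, -0.056, 0, 1], [0.017, -0.003, -0.0626, 0, 1]]]'

```text
time: 14.13
tcp_pos: [0.4217, 0.0553, 0.0663]
tool_rot: [-2.389, -2.021, 0.024]
contact_force: [-19.5, 6.0, 0.6]
gripper_width: 1.001
```

```bash
python3 z.py 9 bail_bar lever_end lid_front
```

```text
side bail_bar 0.5 [0.5344 0.0396 0.1601]
side lever_end 0.75 [0.49   0.0443 0.0644]
side lid_front 0.81 [0.5726 0.0352 0.185 ]
top bail_bar 0.4 [0.5315 0.0387 0.1548]
top bail_bar 0.21 [ 0.4739 -0.1271  0.0016]
top lever_end 0.88 [0.4903 0.0432 0.0565]
top lid_front 0.89 [0.5709 0.0315 0.1825]
14.5333 [-9.56430527  2.84166342 -3.21098752] [0.42149938 0.05468574 0.06585779] 1.0012790143849664
```

View pics/z9.png

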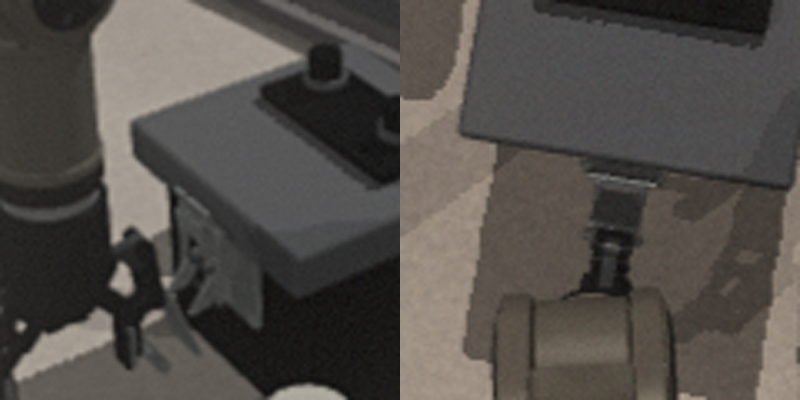

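Run:
```python
from fit import *
p=np.load('p.npy')
im=cv2.imread('pics/side9.png')
s=10;x0,y0,x1,y1=205,205,275,265
v=cv2.resize(im[y0:y1,x0:x1],None,fx=s,fy=s,interpolation=2)
v=np.clip(v.astype(float)*2,0,255).astype(np.uint8)
def dot(X,c,t=''):
    u=(px("side",[X])[0]-[x0,y0]+.5)*s; u=tuple(int(a) for a in u); cv2.circle(v,u,4,c,-1); cv2.putText(v,t,(u[0]+5,u[1]),0,.4,c,1)
# lever line at h=-52 , tool finger edges
for h in(-45,-52,-58):
    for r in(.02,.045,.075):
        dot(can2w(p,[-.115-r*np.cos(np.radians(h)),0,.119+r*np.sin(np.radians(h))]),(0,255,0) if h==-52 else (0,120,0),str(h) if r==.075 else '')
T=np.array([.4215,.0547,.0659]);u=np.array([.986,-.166,0])
for o in(.0425,.057,.07):
    for z in(-.004,.02,.04,.06): dot(T+u*o+[0,0,z],(0,0,255),f'{o*1000:.0f},{z*1000:.0f}')
cv2.imwrite('pics/zz9.png',v)
```

```text
(no output)
```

View pics/zz9.png

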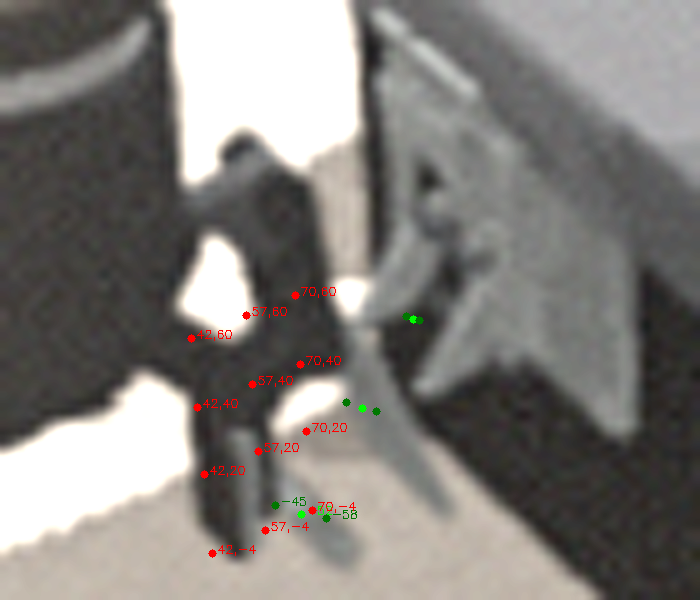

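Run:
```python
from fit import *
p=np.load('p.npy')
im=cv2.imread('pics/side9.png')
s=10;x0,y0,x1,y1=205,205,275,265
v=cv2.resize(im[y0:y1,x0:x1],None,fx=s,fy=s,interpolation=2)
def dot(X,c,t=''):
    u=(px("side",[X])[0]-[x0,y0]+.5)*s; u=tuple(int(a) for a in u); cv2.circle(v,u,3,c,-1); cv2.putText(v,t,(u[0]+5,u[1]),0,.4,c,1)
for h,c in((-50,(0,255,0)),(-58,(255,0,255))):
    for r in(.0,.025,.05,.075):
      for y in(-.017,.017):
        dot(can2w(p,[-.115-r*np.cos(np.radians(h)),y,.119+r*np.sin(np.radians(h))]),c)
cv2.imwrite('pics/zz9b.png',v)
```

```text
(no output)
```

View pics/zz9b.png

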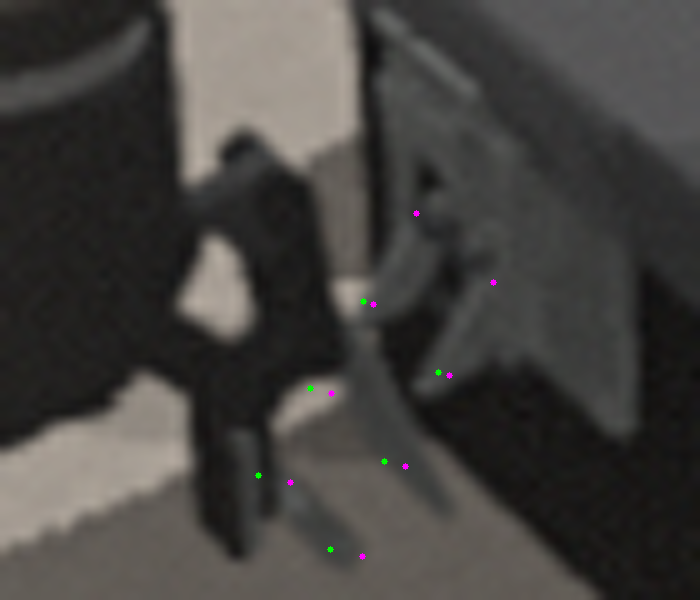

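```bash
python3 - <<'E'
from fit import *
p=np.load('p.npy')
im=cv2.imread('pics/top9.png')
s=12;x0,y0,x1,y1=260,240,310,290
v=cv2.resize(im[y0:y1,x0:x1],None,fx=s,fy=s,interpolation=2)
v=np.clip(v.astype(float)*1.6,0,255).astype(np.uint8)
def dot(X,c,t=''):
    u=(px("top",[X])[0]-[x0,y0]+.5)*s; u=tuple(int(a) for a in u); cv2.circle(v,u,3,c,-1); cv2.putText(v,t,(u[0]+5,u[1]),0,.4,c,1)
for h,c in((-50,(0,255,0)),(-58,(255,0,255))):
    for r in(.0,.025,.05,.075):
      for y in(-.017,.017):
        dot(can2w(p,[-.115-r*np.cos(np.radians(h)),y,.119+r*np.sin(np.radians(h))]),c)
cv2.imwrite('pics/zz9t.png',v)
E
python3 z.py 9b lever_end lever_pivot
```

```text
side lever_end 0.61 [0.5693 0.0287 0.1871]
side lever_end 0.59 [0.4911 0.0451 0.0607]
side lever_pivot 0.6 [0.5343 0.0357 0.1209]
top lever_end 0.88 [0.4879 0.0465 0.0594]
top lever_end 0.41 [0.5363 0.0399 0.1539]
top lever_pivot 0.63 [0.5341 0.0335 0.1178]
14.8333 [-10.25483922   2.76282517  -3.14102993] [0.4215126  0.05469649 0.06589542] 0.9981936607386089
```

View pics/zz9t.png

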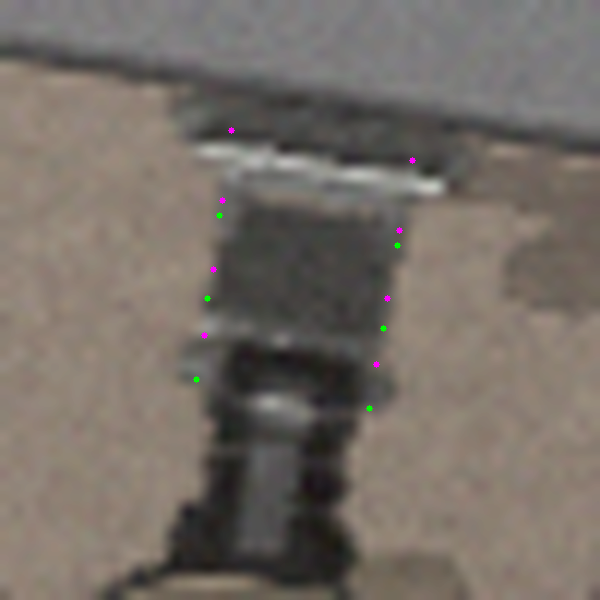

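Call:
apply_moves --motion '[[[0.002, 0, -0.001, 0, 1], [0.004, -0.001, -0.002, 0, 1], [0.006, -0.001, -0.003, 0, 1], [0.008, -0.001, -0.004, 0, 1], [0.01, -0.002, -0.005, 0, 1]]]'

```text
time: 15.25
tcp_pos: [0.4222, 0.0536, 0.0587]
tool_rot: [-2.378, -2.015, 0.047]
contact_force: [-29.8, 5.7, 2.8]
gripper_width: 1.001
```

```bash
python3 z.py 10 lever_end lid_front
```

```text
side lever_end 0.71 [0.5003 0.0447 0.0525]
side lid_front 0.67 [0.5696 0.0353 0.1854]
top lever_end 0.74 [0.5012 0.0437 0.0504]
top lever_end 0.41 [ 0.617  -0.1521  0.0016]
top lid_front 0.66 [0.5726 0.0317 0.1814]
15.55 [-23.31676138   2.91903682  -4.77642313] [0.42194478 0.05225279 0.05797811] 1.0030531863659848
```

View pics/z10.png

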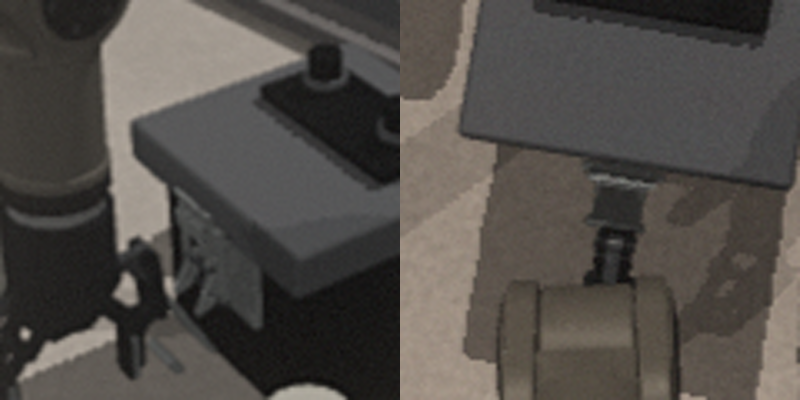

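Call:
apply_moves --motion '[[[-0.01, 0.002, 0, 0, 1], [-0.02, 0.003, 0, 0, 1], [-0.03, 0.005, 0.005, 0, 1], [-0.03, 0.005, 0.02, 0, 1]]]'

```text
time: 15.88
tcp_pos: [0.4069, 0.0575, 0.0829]
tool_rot: [-2.397, -2.027, 0.009]
contact_force: [-0.3, 0.2, -0.5]
gripper_width: 1.0
```

```bash
python3 z.py 11 lever_end lid_front bail_bar keeper
```

```text
side lever_end 0.95 [0.4995 0.0434 0.0564]
side lever_end 0.71 [0.5314 0.0375 0.1616]
side lid_front 0.91 [0.5702 0.0323 0.1843]
side lid_front 0.38 [0.5351 0.0411 0.1555]
side bail_bar 0.54 [0.5364 0.0353 0.1598]
top lever_end 0.52 [0.5002 0.0427 0.0525]
top lid_front 0.86 [0.5742 0.0319 0.1817]
top bail_bar 0.63 [0.5344 0.0397 0.1563]
top keeper 0.57 [0.5318 0.0399 0.1581]
16.3833 [-0.26800835  1.61175842 -0.16644789] [0.41036282 0.05774896 0.08435914] 1.0034760598547243
```

View pics/z11.png

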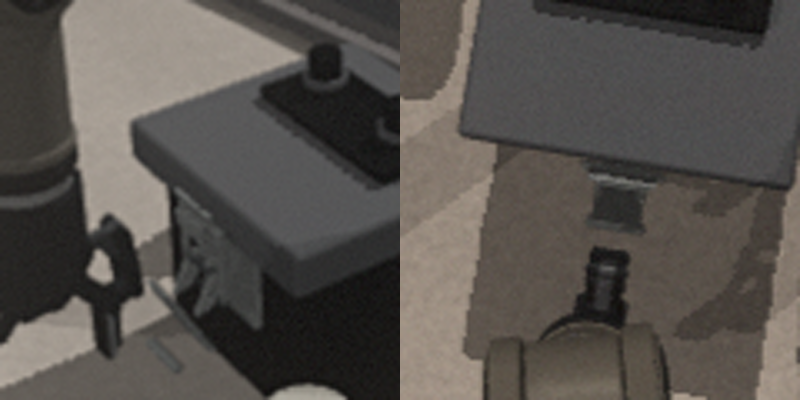

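Call:
apply_moves --motion '[[[0, 0, 0.04, 0, 1], [0, 0, 0.08, 0, 1], [0, 0, 0.12, 0, 1], [0, 0, 0.16, 0, 1], [0, 0, 0.2, 0, 1], [0, 0, 0.2, 0, 1], [0, 0, 0.2, 0, 1]]]'

```text
time: 16.97
tcp_pos: [0.4119, 0.0583, 0.2869]
tool_rot: [2.398, 2.028, 0.009]
contact_force: [-0.3, 0.0, -0.3]
gripper_width: 0.995
```

```bash
python3 z.py 12 lever_end lid_front bail_bar keeper food_tub stone gravel_jar additive_bottle
```

```text
side lever_end 0.75 [0.5003 0.0424 0.0554]
side lid_front 0.92 [0.5706 0.0333 0.1852]
side bail_bar 0.46 [0.5351 0.0379 0.1584]
side keeper 0.57 [0.5317 0.0379 0.1606]
side food_tub 0.77 [ 0.4785 -0.1272 -0.0014]
side stone 0.56 [ 0.6193 -0.1489  0.0023]
side additive_bottle 0.67 [0.5026 0.2319 0.0022]
top lever_end 0.88 [0.5001 0.0413 0.0505]
top lid_front 0.79 [0.571  0.0301 0.1836]
top bail_bar 0.6 [0.5323 0.0395 0.1594]
top keeper 0.73 [0.5333 0.039  0.1586]
top food_tub 0.9 [ 0.4739 -0.1249 -0.0045]
top food_tub 0.6 [0.5726 0.0315 0.1831]
top stone 0.58 [ 6.194e-01 -1.493e-01  4.000e-04]
top gravel_jar 0.71 [ 0.7133  0.1856 -0.0028]
top additive_bottle 0.65 [ 0.5019  0.2338 -0.0023]
17.8667 [ 0.40173704 -0.48728165  0.35311553] [0.4104828  0.05789587 0.28479106] 0.9993572180223993
```

View pics/z12.png

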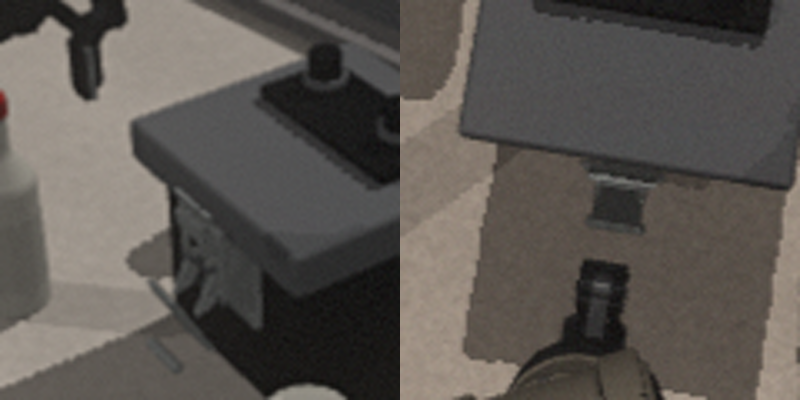

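View pics/side12.png

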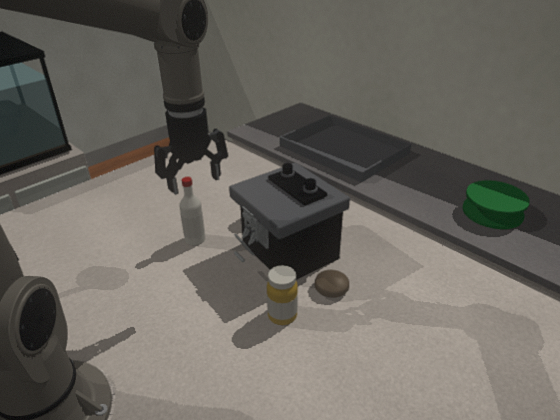

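The pictures show the lid flat, the latch closed with the lever down (its rolled end near (168,352) in the left half of the zoom), the robot clear of everything, and the bystanders in place.

```bash
python3 -c "
from rig import env
print(env.close_job())"
```

```text
the job is handed in; nothing more can be done
None
```

The lid is shut and the latch is holding it closed on its own. I handed the job in at about 17.9 s of the 56 s allowed.

- **Lid:** I pushed it down with the closed fingers until it met the gasket, at about 12 N.
- **Loop:** I pushed the finger tab towards the lid until the bar passed over the hook and fell against the lid's front. As I pressed the lever, the bar dropped to the keeper's height.
- **Lever:** I opened the gripper, turned it 90° and pressed the lever down to its stop. I then backed off.

**Last checks, with the robot clear**
- **Lever:** its end reads (0.500, 0.042, 0.053), against about (0.500, 0.044, 0.053) from the model for fully down. It stayed there for the 2 s between letting go and handing in.
- **Lid and loop:** the lid-front point reads z of 0.184–0.185, which is tight (0.185). The bar lies at the keeper to within about 2 mm.
- **Other things:** bottle, jar, tub and stone read within about 5 mm of their first positions, which is about the detectors' accuracy.

**What did not go as planned:** at the end of the lever press, the gripper's knuckle probably pushed on the handle, not the fingertip. The arm lagged about 1 cm there, and the sideways force reached about 30 N, under the 40 N limit. At that point the side camera's top guess for the lever end was once wrong, on the lid; its second guess and the top camera agreed.

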